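Back the sample wheel off one notch

ROBOT

A 6-joint arm with a two-finger parallel gripper is mounted at the origin on a cart in front of the work surface, level with it; the furniture and walls round the work are solid. World frame = base frame: x ahead of the robot, y to its left, z up, the work surface at z = 0. Lengths are in m, angles in rad, forces in N, time in s.
With the tool pointing down it reaches from about 0.3 to 0.775 m from the base axis. Payload 14.6 kg.
Tool frame: the origin (TCP) lies midway between the tips of the shut fingers; the grasp point (between the pads) lies 19 mm behind it; z points along the fingers, y is the line along which they close (so a half turn about z gives the same grasp; the last joint's range is limited). The gripper opens to 85 mm and grips with 20 to 120 N. Pads are 22 mm wide; open, the fingers measure 114 mm over their backs; the gripper's body (76 mm by 85 mm) begins 54 mm behind the grasp point. The pads swing forward as they close: fully open they stand 13 mm farther back than shut.
Start: joints at [1.086, 0.3, 1.521, -0, 1.321, -0.067], TCP at [0.223, 0.503, 0.231] pointing down, gripper open.
Joint ranges: [-3.03, 3.03], [-0.79, 2.21], [0.23, 2.52], [-1.04, 4.18], [0, 3.07], [-2.55, 2.55]. Speed limits (rad/s): [2.22, 2.22, 2.57, 3.14, 3.14, 3.14].

INTERFACE

Orientations are given as a rotation vector (axis times angle).
In Python, from rig import get_state, viewer, job gives the robot as it stands.
- The arm moves only by the tool servo_tool, never from a script. Its argument "deltas" is a list of rows, each an object with "hand": the closure in counts, from 0 (fully open) to 255 (shut); "travel": the shift along the world's x, y, z in m, a list of three; "turn": the turn, a rotation vector about the world's x, y, z in rad, a list of three. A call has 1 to 12 rows; each row shifts and turns the commanded pose from where the row before left it; what a row does not reach is not made up. A row lasts 1/8 s, in which the tool goes at most 62.5 mm and 10.7 degrees, less where a joint would pass 70% of its speed; a pose out of reach is approached as far as the arm can. A call with a gripper value outside its range is refused whole. The fingers move at their own pace and stop on an object; "newtons" is the grip in N (left out, the last holds). Time passes only in rows, so rows that do not move let the fingers close. It gives the time, the measured TCP pose, the force, the opening and the grip force at its end, in the units of the state.
- get_state(): the state, without advancing time (a new reading comes with each control period).
- viewer.snapshot(name): name is "side" or "top"; returns the picture (480x640x3 uint8, red, green, blue); there is no depth.
- viewer.get_calibration(name): a dict with "vfov" (degrees; the focal length in pixels is half the picture's height over the tangent of half this angle, whatever the lens; pixels are square), "cx", "cy" (the principal point, pixels), "R" (3x3) and "t" (3): a world point X has camera coordinates R X + t. Camera axes: x right, y down, z forward; pixel columns grow to the right and rows downward; lengths in m; the calibration is good to about 2 mm. A picture is of the moment at which its call begins. get_calibration takes no time and is no camera call.
- job.sign_off(): hands the job in; it is judged then, once.
Trained networks look in the newest picture that a camera, given by its name, has taken for a name from the list of things; names that differ only in an ending like _2 or _b are one class to them, and where a whole thing is asked for, a point or a joint stands for the part that bears it (a point fixed in the world has none). Each returns a list of dicts, best first, with "p" (0 to 1); they miss things now and then, are a little off and sometimes report something else, mostly with a low value. They report only what shows in the picture. A call takes as long as a camera call. They do not tell look-alikes from the thing itself.
- viewer.spot_in(label, camera): "pixel" ([row, column] in pixels, amid what is visible of it).
- viewer.place_of(label, camera): "pixel" ([row, column] in pixels: a listed point, or the origin of a listed thing).
The state is a dict: "t": time; "joint_positions": joint angles; "qd": joint speeds; "joint_efforts": joint torques, N m; "eef_pos": TCP position; "tcp_rot": TCP orientation; "contact_force": force on the tool from outside, world axes, zero at the start; "ft_torque": the same for the moment, N m; "opening": opening from 0.0 (shut) to 1.0 (fully open); "grasp_force": force on a finger pad.
Only numpy, scipy, OpenCV 4.12 (cv2) and the standard library are available. Lean on these libraries where they do the work, as an engineer would, in place of code of your own. Each camera call takes 0.05 s, during which the arm holds its last target. There are 200 camera calls.

TASK

The sample wheel has been fed one notch too far. Without gripping anything, push the red pawl's ball lever outward with a closed fingertip until the pawl tips over and stays lifted, push one of the wheel's black pins so that the wheel turns back exactly one notch (clockwise seen from above, which brings the brown bottle to the yellow pointer), then push the ball lever back so that the pawl drops fully into the gap between the teeth. The brown bottle rides in its cup and is neither touched out of place nor lifted, and the beaker and the yellow-capped bottle beside the wheel stay where they are.

Things in the scene. Friction and masses are not known exactly. Their poses are not given: they have to be found in the camera images.
- wheel_unit: the fixed base of the sample wheel: a grey disc 224 mm across, bolted to the worktop. Origin on the wheel's axis at the worktop, z up. In its frame the pawl stands at +y and moves only in the plane x = 0; the yellow pointer is at 45 degrees between +x and -y. The robot is on its -x side. A fixed microscope stands behind and to the left of it (seen from the robot): go round it in front.
- wheel (a joint): angle of the flat aluminium wheel about the vertical axis, rad; positive is counter-clockwise from above (the feed direction). 0 at the start; back one notch is -0.785 (8 notches a turn). The seated pawl leaves about 0.13 rad of play either way, the steep tooth faces then stop it from turning back. Friction holds the wheel where it is left; at a pin it takes about 1.5 N to push.
- wheel_centre (a point): the centre of the wheel's upper face, 32 mm above the worktop, on its axis. The wheel is 196 mm across; dark steel teeth on its rim reach 42 mm above the worktop, the hub nut 50 mm, the white cups (at 66 mm radius) 40 mm.
- pin_0 (a point): the pin next to the brown bottle: an upright black pin on the wheel, 12 mm thick, at 42 mm radius from the axis, from the wheel's face to 80 mm above the worktop; this point is on its axis, 20 mm below its top, and turns with the wheel
- pin_1 (a point): the pin next to the pawl: an upright black pin on the wheel, 12 mm thick, at 42 mm radius from the axis, from the wheel's face to 80 mm above the worktop; this point is on its axis, 20 mm below its top, and turns with the wheel
- pin_2 (a point): the pin opposite the bottle (nearest the robot at the start): an upright black pin on the wheel, 12 mm thick, at 42 mm radius from the axis, from the wheel's face to 80 mm above the worktop; this point is on its axis, 20 mm below its top, and turns with the wheel
- pin_3 (a point): the pin opposite the pawl: an upright black pin on the wheel, 12 mm thick, at 42 mm radius from the axis, from the wheel's face to 80 mm above the worktop; this point is on its axis, 20 mm below its top, and turns with the wheel
- pawl (a joint): angle of the red pawl about its level hinge, rad; 0 = its nose fully down between two teeth, clear of the teeth above 0.35, 0.87 = fully thrown back (stop). It balances at about 0.5: let go below that it falls shut by its weight, above that it falls open to the stop and stays. It swings with less than 1 N at the ball.
- pawl_knob (a point): the centre of the red ball, 16 mm across, at the end of the pawl's steel lever (8 mm thick rod, 62 mm from hinge to ball). Closed, it stands 106 mm above the worktop, leaning 20 degrees toward the wheel; thrown back, it leans 30 degrees outward, 102 mm above the worktop and 52 mm farther from the wheel's axis.
- pawl_hinge (a point): the middle of the pawl's hinge, fixed on the base 126 mm from the wheel's axis in the base's +y, 48 mm above the worktop. The hinge cheeks reach 60 mm above the worktop. The pawl's red nose arm runs from here 42 mm toward the wheel, its top 53 mm above the worktop when shut; as it lifts it stands at most 82 mm above the worktop.
- pointer (a point): the tip of the yellow pointer fixed on the base's rim, 49 mm above the worktop; it marks where the brown bottle must end up (bottle between it and the axis).
- bottle_mid (a point): the centre (half-way up) of the loose brown bottle with black cap, 26 mm across and 52 mm tall, standing on the wheel in a white cup 8 mm deep
- bottle_place (a point): the point of the wheel where the centre of the brown bottle belongs; turns with the wheel at 66 mm radius, 58 mm above the worktop
- beaker: a loose glass beaker, 52 mm across, 66 mm tall, standing on the worktop beside the wheel; origin at the centre of its underside
- yellow_bottle: a loose white bottle with a yellow cap, 36 mm across, 82 mm tall, standing on the worktop beside the wheel; origin at the centre of its underside
Things that resemble listed ones, but are neither listed nor needed, are in the scene too. What is shaped like the part that bears bottle_mid but orange, purple or turquoise is not meant.

How it is judged:
By the outcome, as a careful person would: the job done as asked, in the order asked, and still so for the second after the job is handed in, with the robot touching nothing.
It also fails if it takes over 54 s, if anything falls off the work surface, if the arm or the gripper's body presses on something with over 40 N, if the wrist force passes 120 N, or if a joint passes its speed limit or range.

## Working session

There is one attempt and no reset: what is moved stays moved. The work goes in short steps, Python scripts to look and compute and a tool call to move; the robot and the scene stay as the last step left them, time stands still between calls to the robot, and variables do not carry over. Pictures are saved under pics/ and viewed, at most 10 in all, crops included, and the job is handed in when it is done.

Besides the shell and the picture viewer there is one more tool, called after ">>>" by a JSON object that holds its "fn" and its "kwargs". servo_tool: Moves the arm, as the interface text tells. Its arguments: {"type":"object","properties":{"deltas":{"type":"array"},"newtons":{"type":"number"}},"required":["deltas"]}

```bash
mkdir -p pics
cat > h.py <<'E'
import numpy as np, cv2
from rig import get_state, viewer, job
def cal(n):
    c=viewer.get_calibration(n); f=240/np.tan(np.radians(c["vfov"])/2)
    return f,c["cx"],c["cy"],np.array(c["R"]),np.array(c["t"])
def proj(n,X):
    f,cx,cy,R,t=cal(n); p=R@np.array(X)+t
    return np.array([cy+f*p[1]/p[2],cx+f*p[0]/p[2]])
def ray(n,px):
    f,cx,cy,R,t=cal(n); d=R.T@np.array([(px[1]-cx)/f,(px[0]-cy)/f,1]); return -R.T@t,d
def atz(n,px,z):
    o,d=ray(n,px); return o+d*(z-o[2])/d[2]
def tri(ps):
    A=0;b=0
    for n,px in ps:
        o,d=ray(n,px); d=d/np.linalg.norm(d); P=np.eye(3)-np.outer(d,d); A=A+P; b=b+P@o
    return np.linalg.solve(A,b)
def snap(n,f):
    im=np.array(viewer.snapshot(n)); cv2.imwrite(f,im[:,:,::-1]); return im
E
python3 - <<'E'
from h import *
for n in("side","top"):
    snap(n,f"pics/{n}0.png"); print(n,cal(n)[3:],cal(n)[0])
    for l in("wheel_centre","pin_0","pin_1","pin_2","pin_3","pawl_knob","pawl_hinge","pointer","bottle_mid","beaker","yellow_bottle"):
        print(l,[(np.round(d["pixel"]).tolist(),round(d["p"],2)) for d in viewer.place_of(l,n)[:4]])
print(get_state())
E
```

```text
side (array([[-0.95210158, -0.30563091, -0.00960881],
       [-0.10465265,  0.35521813, -0.92890683],
       [ 0.28731586, -0.88340808, -0.37018882]]), array([0.47653734, 0.22657029, 0.52648657])) 498.05339098165
wheel_centre [([276.0, 346.0], 0.64)]
pin_0 [([252.0, 341.0], 0.94), ([273.0, 348.0], 0.88), ([265.0, 319.0], 0.76), ([258.0, 367.0], 0.68)]
pin_1 [([252.0, 341.0], 0.94), ([273.0, 348.0], 0.88), ([265.0, 319.0], 0.76), ([258.0, 367.0], 0.68)]
pin_2 [([252.0, 341.0], 0.94), ([273.0, 348.0], 0.88), ([265.0, 319.0], 0.76), ([258.0, 367.0], 0.68)]
pin_3 [([252.0, 341.0], 0.94), ([273.0, 348.0], 0.88), ([265.0, 319.0], 0.76), ([258.0, 367.0], 0.68)]
pawl_knob [([263.0, 356.0], 0.6)]
pawl_hinge [([303.0, 359.0], 0.62)]
pointer [([252.0, 297.0], 0.83), ([304.0, 360.0], 0.73)]
bottle_mid [([282.0, 205.0], 0.61), ([264.0, 307.0], 0.57), ([260.0, 249.0], 0.55)]
beaker [([262.0, 380.0], 0.71), ([264.0, 308.0], 0.46), ([277.0, 346.0], 0.45)]
yellow_bottle [([281.0, 432.0], 0.86)]
top (array([[-0.01331213, -0.99983722,  0.01217854],
       [-0.98707457,  0.0111949 , -0.15987016],
      
[... 948 characters left out ...]
 'joint_positions': array([ 1.08640113e+00,  2.99888524e-01,  1.52102461e+00, -2.24642478e-05,
        1.32070498e+00, -6.65924914e-02]), 'qd': array([ 1.98246189e-04,  1.39456569e-03, -1.18237570e-03, -6.34726116e-05,
        5.68412044e-04, -2.31839458e-03]), 'joint_efforts': array([-1.28549855e-03, -5.43351853e+01, -3.61990786e+01, -1.84281721e-04,
        6.46953431e-04,  4.67361292e-05]), 'eef_pos': array([0.22315822, 0.50267019, 0.23127646]), 'tcp_rot': array([ 6.51508567e-01,  3.07328048e+00, -4.77910625e-05]), 'contact_force': array([-0.49855384,  0.26254137, -0.39704486]), 'ft_torque': array([-0.037112  ,  0.01103332, -0.03967728]), 'grasp_force': 0.0, 'opening': 0.9953910193550015}
```

```bash
python3 - <<'E'
import cv2,numpy as np
a=cv2.imread("pics/top0.png")[130:355,190:420]; b=cv2.imread("pics/side0.png")[190:340,185:455]
cv2.imwrite("pics/tc.png",cv2.resize(a,None,fx=2.6,fy=2.6,interpolation=2))
cv2.imwrite("pics/sc.png",cv2.resize(b,None,fx=2.9,fy=2.9,interpolation=2))
E
python3 - <<'E'
from h import *
c=atz("top",(255,307),.032);print("centre",c, tri([("top",(255,307)),("side",(276,346))]))
print("knob",tri([("top",(279,248)),("side",(263,356))]),"hinge",atz("top",(282,245),.048),tri([("top",(282,245)),("side",(303,359))]))
for p in [(234,294),(277,313),(248,329),(263,281)]: print("pin",atz("top",p,.06)-c)
for p in [(252,341),(273,348),(265,319),(258,367)]: print("pin s",atz("side",p,.06))
print("pointer",tri([("top",(212,322)),("side",(252,297))]))
for p in [(223,292),(159,320),(161,226),(146,265)]: print("bottle",atz("top",p,.058))
print(atz("top",(282,378),0),atz("side",(262,380),0),atz("top",(329,353),0),atz("side",(281,432),0))
E
```

```text
centre [ 0.5265256  -0.20324036  0.032     ] [ 0.52211263 -0.20409779  0.03175223]
knob [ 0.47663851 -0.10256307  0.10679723] hinge [ 0.47635729 -0.09022518  0.048     ] [ 0.47225545 -0.09108139  0.04905237]
pin [0.03541671 0.02293908 0.028     ]
pin [-0.04361128 -0.01095833  0.028     ]
pin [ 0.0088778  -0.04061493  0.028     ]
pin [-0.0175188   0.04673426  0.028     ]
pin s [ 0.53550945 -0.23673652  0.06      ]
pin s [ 0.50286515 -0.16021765  0.06      ]
pin s [ 0.55604251 -0.17533024  0.06      ]
pin s [ 0.48665939 -0.22497792  0.06      ]
pointer [ 0.60924277 -0.23054446  0.05232908]
bottle [ 0.58275256 -0.17665654  0.058     ]
bottle [ 0.70371382 -0.22949748  0.058     ]
bottle [ 0.7015627  -0.05419396  0.058     ]
bottle [ 0.72990984 -0.1267361   0.058     ]
[ 0.47703906 -0.33767072  0.        ] [ 0.48584602 -0.3433054   0.        ] [ 0.38919282 -0.28809206  0.        ] [ 0.38089947 -0.29038908  0.        ]
```

View pics/tc.png

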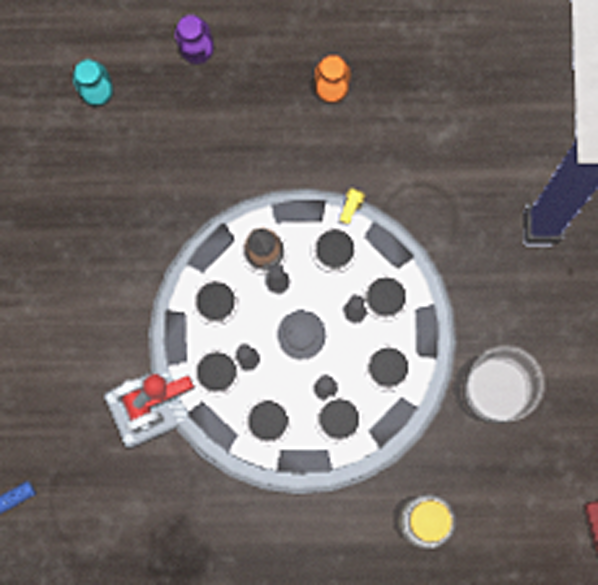

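View pics/sc.png

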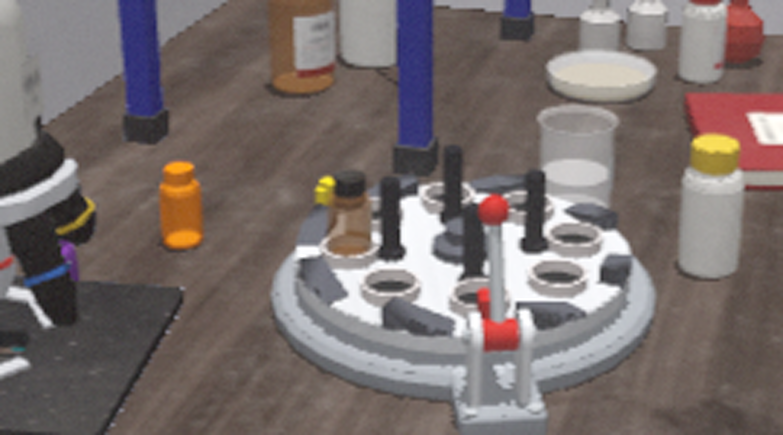

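View pics/top0.png

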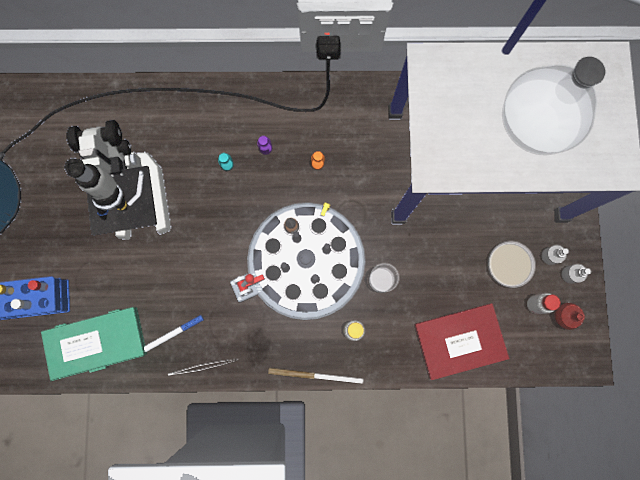

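The side crop shows the red ball at about (row 263, col 356), the brown bottle in its cup at about (264, 307), and pin_2 (nearest the robot) on the right at about (258, 367).

Look-alikes for the bottle in the top picture (row, col): orange (160, 318), purple (145, 265), turquoise (161, 226). The real brown bottle on the wheel is at (225, 291). There is only one red ball lever, at (279, 249), so I use that one. The black pins are at (238, 297), (267, 285), (278, 315) and (248, 327).

Next I fit the base pose.

```bash
cat >> h.py <<'E'
from scipy.optimize import least_squares
def model(c,yaw,r,a,z):  # a: base-frame angle deg
    t=yaw+np.radians(a); return np.array([c[0]+r*np.cos(t),c[1]+r*np.sin(t),z])
E
python3 - <<'E'
from h import *
# (r, angle, z, cam, pixel)
D=[(0,0,.032,"top",(255,307)),(0,0,.032,"side",(276,346)),
(.1048,90,.106,"top",(279,248)),(.1048,90,.106,"side",(263,356)),
(.126,90,.048,"top",(282,245)),(.126,90,.048,"side",(303,359)),
(.066,0,.058,"top",(223,292)),(.066,0,.058,"side",(264,307))]
T=[(130+y/2.6,190+x/2.6) for x,y in[(278,280),(247,357),(326,386),(355,308)]]
for a,p in zip((0,90,180,270),T): D.append((.042,a,.08,"top",p))
T=[(190+y/2.9,185+x/2.9) for x,y in[(390,181),(471,206),(536,173),(453,150)]]
for a,p in zip((0,90,180,270),T): D.append((.042,a,.08,"side",p))
def f(v): return np.concatenate([proj(c,model(v[:2],v[2],r,a,z))-np.array(p) for r,a,z,c,p in D])
s=least_squares(f,[.524,-.204,.42],loss="soft_l1"); print(s.x,np.degrees(s.x[2])); print(np.round(f(s.x).reshape(-1,2),1))
c,y=s.x[:2],s.x[2]
for n,a in (("knob",(.1048,90,.106)),("pin2",(.042,180,.06)),("pre",(.0748,90,.1))): print(n,model(c,y,*a))
E
```

```text
[ 0.51833082 -0.20223658  0.40378962] 23.135441021366166
[[ 4.4 -0.5]
 [ 0.2 -0.7]
 [-0.2  2. ]
 [-0.5  0.1]
 [ 4.2 -2.2]
 [ 2.1 -1.3]
 [ 2.  -0.2]
 [ 0.2 -1. ]
 [-2.7 -0.3]
 [-1.6 -0.7]
 [-0.7  0.1]
 [-1.6  1. ]
 [-1.1  0.8]
 [-0.3  1.9]
 [-0.6  0.8]
 [-1.2  0.9]]
knob [ 0.47715427 -0.10586474  0.106     ]
pin2 [ 0.47970852 -0.21873864  0.06      ]
pre [ 0.48894145 -0.1334521   0.1       ]
```

>>> {"fn": "servo_tool", "kwargs": {"deltas": [{"hand": 255,"travel": [0.015,-0.03,0],"turn": [0,0,0]},{"hand": 255,"travel": [0.015,-0.05,0],"turn": [0,0,-0.08]},{"hand": 255,"travel": [0.015,-0.05,0],"turn": [0,0,-0.08]},{"hand": 255,"travel": [0.015,-0.05,0],"turn": [0,0,-0.08]},{"hand": 255,"travel": [0.015,-0.05,0],"turn": [0,0,-0.08]},{"hand": 255,"travel": [0.015,-0.05,0],"turn": [0,0,-0.08]},{"hand": 255,"travel": [0.02,-0.05,0],"turn": [0,0,-0.08]},{"hand": 255,"travel": [0.02,-0.05,0],"turn": [0,0,-0.08]},{"hand": 255,"travel": [0.02,-0.05,0],"turn": [0,0,-0.08]},{"hand": 255,"travel": [0.02,-0.05,0],"turn": [0,0,-0.06]},{"hand": 255,"travel": [0.02,-0.05,0],"turn": [0,0,-0.042]},{"hand": 255,"travel": [0.02,-0.05,0],"turn": [0,0,0]}]}}

```text
t: 2.7
eef_pos: [0.4336, -0.0792, 0.2315]
tcp_rot: [1.722, 2.627, 0.0]
contact_force: [0.3, 1.1, 0.2]
opening: -0.004
grasp_force: 0.0
```

>>> {"fn": "servo_tool", "kwargs": {"deltas": [{"hand": 255,"travel": [0.027,-0.026,0],"turn": [0,0,0]},{"hand": 255,"travel": [0.026,-0.026,0],"turn": [0,0,0]},{"hand": 255,"travel": [0,0,-0.04],"turn": [0,0,0]},{"hand": 255,"travel": [0,0,-0.04],"turn": [0,0,0]},{"hand": 255,"travel": [0,0,-0.03],"turn": [0,0,0]},{"hand": 255,"travel": [0,0,0],"turn": [0,0,0]}]}}

```text
t: 3.45
eef_pos: [0.4853, -0.129, 0.1198]
tcp_rot: [-1.719, -2.625, 0.001]
contact_force: [-0.2, -0.1, 0.1]
opening: -0.002
grasp_force: 0.0
```

Run:
```python
from h import *
a=snap("top","pics/t1.png")[190:330,210:370]; b=snap("side","pics/s1.png")[190:330,270:430]
im=np.hstack([cv2.resize(i,None,fx=2.5,fy=2.5,interpolation=2) for i in(a,b)]); cv2.imwrite("pics/m1.png",im[:,:,::-1])
print(get_state()["eef_pos"])
```

```text
[ 0.48662368 -0.12946445  0.12238753]
```

View pics/m1.png

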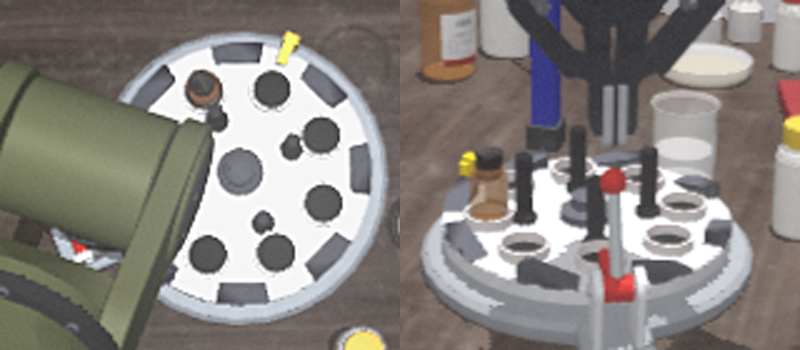

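The fingertip stands behind the ball in line with it: fingers at about (236, 516) and ball at (263, 515) in full side pixels. Now descend and push outward.

>>> {"fn": "servo_tool", "kwargs": {"deltas": [{"hand": 255,"travel": [0,0,-0.015],"turn": [0,0,0]},{"hand": 255,"travel": [0,0,-0.013],"turn": [0,0,0]},{"hand": 255,"travel": [-0.003,0.006,0],"turn": [0,0,0]},{"hand": 255,"travel": [-0.003,0.007,0],"turn": [0,0,0]},{"hand": 255,"travel": [-0.003,0.007,0],"turn": [0,0,0]},{"hand": 255,"travel": [-0.003,0.007,0],"turn": [0,0,0]},{"hand": 255,"travel": [-0.003,0.007,0],"turn": [0,0,0]},{"hand": 255,"travel": [-0.003,0.007,0],"turn": [0,0,0]},{"hand": 255,"travel": [-0.002,0.005,0],"turn": [0,0,0]},{"hand": 255,"travel": [0,0.002,0],"turn": [0,0,0]},{"hand": 255,"travel": [0,0,0],"turn": [0,0,0]}]}}

```text
t: 4.92
eef_pos: [0.4662, -0.0813, 0.0933]
tcp_rot: [1.721, 2.628, -0.0]
contact_force: [-0.3, -0.2, 0.4]
opening: -0.001
grasp_force: 0.0
```

Run:
```python
from h import *
print(get_state()["eef_pos"],get_state()["contact_force"])
snap("side","pics/s2.png")
print(viewer.place_of("pawl_knob","side")[:3])
for r,z in((.1048,.106),(.151,.105),(.157,.102)): print(proj("side",model((.518,-.203),.404,r,90,z)))
```

```text
[ 0.46622663 -0.0812964   0.09329801] [-0.28583695 -0.23081299  0.43912928]
[{'pixel': [279.2, 362.3], 'p': 0.89}, {'pixel': [262.0, 317.6], 'p': 0.53}]
[262.3265746  356.45157783]
[277.28000825 361.98495286]
[281.26656637 362.70598272]
```

>>> {"fn": "servo_tool", "kwargs": {"deltas": [{"hand": 255,"travel": [0.004,-0.01,0],"turn": [0,0,0]},{"hand": 255,"travel": [0.005,-0.01,0],"turn": [0,0,0]},{"hand": 255,"travel": [0.003,-0.005,0.03],"turn": [0,0,0]},{"hand": 255,"travel": [0.003,-0.035,0.005],"turn": [0,0,0]},{"hand": 255,"travel": [0.003,-0.035,0],"turn": [0,0,0]},{"hand": 255,"travel": [0.003,-0.035,0],"turn": [0,0,0]},{"hand": 255,"travel": [0.003,-0.032,0],"turn": [0,0,0]},{"hand": 255,"travel": [0,0,0],"turn": [0,0,0]}]}}

```text
t: 6.02
eef_pos: [0.49, -0.2456, 0.1279]
tcp_rot: [-1.725, -2.626, 0.0]
contact_force: [-0.4, 0.8, -1.1]
opening: -0.005
grasp_force: 0.0
```

Run:
```python
from h import *
print(get_state()["eef_pos"],get_state()["contact_force"])
a=snap("top","pics/t3.png")[190:330,210:370]; b=snap("side","pics/s3.png")[190:330,270:430]
im=np.hstack([cv2.resize(i,None,fx=2.5,fy=2.5,interpolation=2) for i in(a,b)]); cv2.imwrite("pics/m3.png",im[:,:,::-1])
```

```text
[ 0.48999021 -0.24562643  0.12793975] [-0.37109611  0.77658303 -1.129244  ]
```

View pics/m3.png

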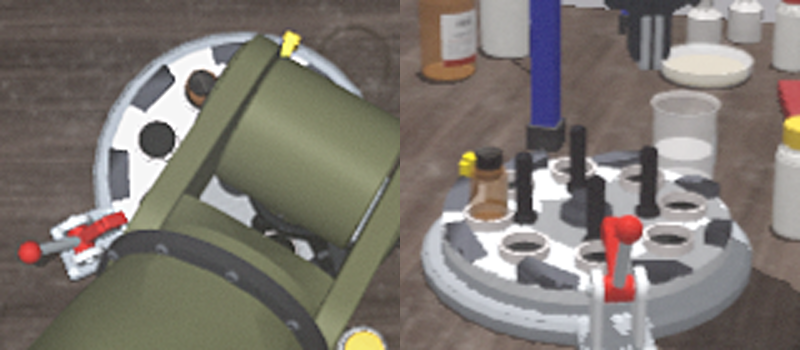

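Pawl is thrown back (ball at full-picture top (291, 222)) and it stays open. The fingers stand on the far side of pin_2. Now descend and push.

>>> {"fn": "servo_tool", "kwargs": {"deltas": [{"hand": 255,"travel": [0,0,-0.034],"turn": [0,0,0]},{"hand": 255,"travel": [0,0,-0.034],"turn": [0,0,0]},{"hand": 255,"travel": [0,0,0],"turn": [0,0,0]}]}}

```text
t: 6.5
eef_pos: [0.4892, -0.242, 0.0585]
tcp_rot: [-1.718, -2.625, 0.0]
contact_force: [0.9, -0.7, 1.5]
opening: -0.004
grasp_force: 0.0
```

>>> {"fn": "servo_tool", "kwargs": {"deltas": [{"hand": 255,"travel": [-0.002,0.005,0],"turn": [0,0,0]},{"hand": 255,"travel": [-0.002,0.005,0],"turn": [0,0,0]},{"hand": 255,"travel": [-0.0018,0.0024,0],"turn": [0,0,-0.066]},{"hand": 255,"travel": [-0.0018,0.0024,0],"turn": [0,0,-0.066]},{"hand": 255,"travel": [-0.0018,0.0024,0],"turn": [0,0,-0.066]},{"hand": 255,"travel": [-0.0018,0.0024,0],"turn": [0,0,-0.066]},{"hand": 255,"travel": [-0.0018,0.0024,0],"turn": [0,0,-0.066]}]}}

```text
t: 7.38
eef_pos: [0.4776, -0.2213, 0.0616]
tcp_rot: [2.13, 2.306, 0.001]
contact_force: [1.1, -2.0, 0.1]
opening: 0.002
grasp_force: 0.8
```

Run:
```python
from h import *
s=get_state();print(s["eef_pos"],s["contact_force"],s["joint_positions"])
snap("side","pics/s4.png")
for l in("pin_0","bottle_mid"):print(l,[(np.round(d["pixel"],1).tolist(),round(d["p"],2)) for d in viewer.place_of(l,"side")[:5]])
for w in (0,-10,-20,-30):
  print(w,[np.round(proj("side",model((.518,-.203),.404,.042,a+w,.06))).tolist() for a in(0,90,180,270)],proj("side",model((.518,-.203),.404,.066,w,.058)).round())
```

```text
[ 0.4776404  -0.22130635  0.06157156] [ 1.0916457  -2.00493597  0.06648055] [-5.03440699e-01  4.54811906e-01  1.74366376e+00 -7.33184826e-05
  9.40609250e-01 -5.82357343e-01]
pin_0 [([274.0, 337.8], 0.93), ([259.9, 321.5], 0.78), ([260.7, 365.6], 0.69), ([258.8, 306.6], 0.67), ([252.2, 351.2], 0.64)]
bottle_mid [([259.3, 249.4], 0.76), ([260.6, 308.8], 0.66), ([282.0, 203.3], 0.61)]
0 [[262.0, 321.0], [272.0, 350.0], [260.0, 371.0], [251.0, 342.0]] [264. 306.]
-10 [[260.0, 321.0], [272.0, 345.0], [262.0, 371.0], [251.0, 346.0]] [261. 306.]
-20 [[259.0, 321.0], [272.0, 340.0], [263.0, 371.0], [251.0, 351.0]] [258. 308.]
-30 [[257.0, 323.0], [271.0, 336.0], [265.0, 370.0], [252.0, 355.0]] [256. 310.]
```

>>> {"fn": "servo_tool", "kwargs": {"deltas": [{"hand": 255,"travel": [-0.0009,0.0029,0],"turn": [0,0,-0.066]},{"hand": 255,"travel": [-0.0009,0.0029,0],"turn": [0,0,-0.066]},{"hand": 255,"travel": [-0.0009,0.0029,0],"turn": [0,0,-0.066]},{"hand": 255,"travel": [-0.0009,0.0029,0],"turn": [0,0,-0.066]},{"hand": 255,"travel": [-0.0009,0.0029,0],"turn": [0,0,-0.066]},{"hand": 255,"travel": [0,0,0],"turn": [0,0,0]}]}}

```text
t: 8.28
eef_pos: [0.4728, -0.2067, 0.0607]
tcp_rot: [2.478, 1.931, 0.0]
contact_force: [-0.2, -0.9, 0.1]
opening: 0.001
grasp_force: 0.0
```

```bash
cat > m.py <<'E'
from h import *
def wheel(n,z=.06):
    P=[d["pixel"] for d in viewer.place_of("pin_0",n)[:6]]
    c=(.518,-.203); best=None
    from scipy.optimize import minimize_scalar
    def cost(v):
        M=[proj(n,model((v[0],v[1]),.404+v[2],.042,a,z)) for a in(0,90,180,270)]
        return np.array([min(np.linalg.norm(m-np.array(p)) for p in P)/2 for m in M]+[(v[0]-c[0])/.002,(v[1]-c[1])/.002])
    r=[least_squares(cost,[*c,w],loss="soft_l1",diff_step=1e-3) for w in np.radians(np.arange(-65,-5,8))]
    b=min(r,key=lambda q:q.cost); return np.degrees(b.x[2]),b.cost,len(P)
E
python3 - <<'E'
from m import *
s=get_state();print(s["eef_pos"],s["contact_force"])
for n in("side","top"):
    im=snap(n,f"pics/{n}5.png"); print(n,wheel(n),[np.round(d["pixel"],1).tolist() for d in viewer.place_of("bottle_mid",n)[:4]])
for w in(-30,-38,-45,-50): print(w,proj("side",model((.518,-.203),.404,.066,w,.058)).round(1))
a=cv2.imread("pics/top5.png")[190:330,210:370]; b=cv2.imread("pics/side5.png")[190:330,270:430]
cv2.imwrite("pics/m5.png",np.hstack([cv2.resize(i,None,fx=2.5,fy=2.5,interpolation=2) for i in(a,b)]))
E
```

```text
[ 0.47276613 -0.20669165  0.06065835] [-0.18198595 -0.88809455  0.09350055]
side (np.float64(-37.61257005382606), np.float64(4.0061723197800445), 4) [[254.9, 312.9], [281.3, 203.0], [261.3, 252.5]]
top (np.float64(-38.79031993056493), np.float64(33.90085219611017), 2) [[223.5, 316.8], [162.3, 226.8], [156.0, 315.2]]
-30 [255.7 310.1]
-38 [253.7 312.7]
-45 [252.2 315.5]
-50 [251.2 317.7]
```

View pics/m5.png

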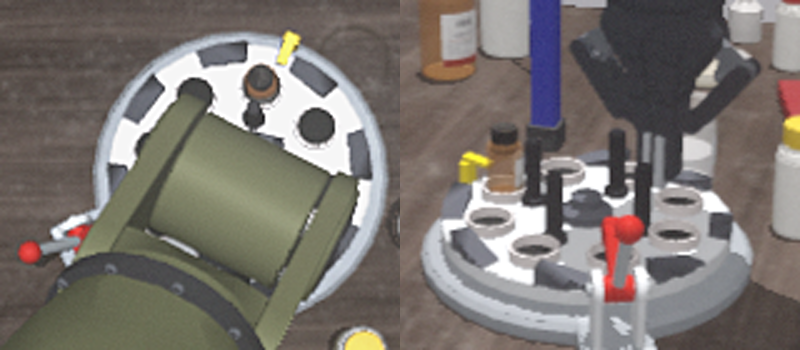

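Wheel is at about -38° (bottle at side (255, 313), top (224, 316)). About 7° more is needed.

>>> {"fn": "servo_tool", "kwargs": {"deltas": [{"hand": 255,"travel": [-0.0001,0.0019,0],"turn": [0,0,-0.04]},{"hand": 255,"travel": [-0.0001,0.0018,0],"turn": [0,0,-0.04]},{"hand": 255,"travel": [-0.0001,0.0018,0],"turn": [0,0,-0.04]},{"hand": 255,"travel": [0,0,0],"turn": [0,0,0]}]}}

```text
t: 9.07
eef_pos: [0.4724, -0.2013, 0.0603]
tcp_rot: [2.591, 1.777, 0.0]
contact_force: [-0.3, 0.3, -0.3]
opening: -0.002
grasp_force: 0.0
```

Run:
```python
from m import *
s=get_state();print(s["eef_pos"],s["contact_force"])
for n in("side","top"):
    im=snap(n,f"pics/{n}6.png"); print(n,wheel(n),[np.round(d["pixel"],1).tolist() for d in viewer.place_of("bottle_mid",n)[:4]])
# register wheel against start picture: empty cups, right part of the wheel (top crop)
g=[cv2.cvtColor(cv2.imread(f"pics/{f}.png"),6) for f in("top3","t1","top5","top6") if cv2.imread(f"pics/{f}.png") is not None]
def circ(f):
    t=cv2.cvtColor(cv2.imread(f"pics/{f}.png"),6)[222:300,290:365]
    t=cv2.resize(t,None,fx=4,fy=4,interpolation=2)
    c=cv2.HoughCircles(t,cv2.HOUGH_GRADIENT,1,60,param1=120,param2=18,minRadius=22,maxRadius=34)
    return None if c is None else (c[0][:,:3]/4+[290,222,0]).round(1).tolist()
for f in("top0","t1","top5","top6"): print(f,circ(f))
```

```text
[ 0.47238974 -0.20131814  0.06031407] [-0.32423472  0.26142241 -0.33933156]
side (np.float64(-42.921242838389894), np.float64(2.7288521701923334), 4) [[259.4, 248.8], [278.8, 203.0], [251.6, 317.9]]
top (np.float64(-40.751117019316624), np.float64(16.348655880258466), 3) [[161.8, 228.0], [225.4, 320.2], [281.3, 380.1], [144.7, 263.3]]
top0 [[293.1, 291.6, 7.5], [339.4, 270.9, 7.8], [320.1, 291.4, 7.7], [337.9, 244.9, 8.4], [318.6, 226.1, 7.2]]
t1 [[320.6, 291.1, 7.7], [338.1, 244.4, 7.5], [338.9, 271.1, 7.5], [293.4, 291.4, 7.4], [317.6, 226.1, 6.3]]
top5 [[336.4, 240.4, 7.2]]
top6 [[338.4, 243.6, 7.5]][ WARN:0@3.202] global loadsave.cpp:275 findDecoder imread_('pics/top3.png'): can't open/read file: check file path/integrity
```

>>> {"fn": "servo_tool", "kwargs": {"deltas": [{"hand": 255,"travel": [0.0004,0.001,0],"turn": [0,0,-0.025]},{"hand": 255,"travel": [0,0,0],"turn": [0,0,0]},{"hand": 255,"travel": [-0.004,-0.009,0],"turn": [0,0,0]},{"hand": 255,"travel": [-0.004,-0.009,0],"turn": [0,0,0]},{"hand": 255,"travel": [0,0,0.03],"turn": [0,0,0]},{"hand": 255,"travel": [0,0,0.045],"turn": [0,0,0]},{"hand": 255,"travel": [-0.0035,0.031,0],"turn": [0,0,0.138]},{"hand": 255,"travel": [-0.0035,0.031,0],"turn": [0,0,0.138]},{"hand": 255,"travel": [-0.0035,0.031,0],"turn": [0,0,0.138]},{"hand": 255,"travel": [-0.0035,0.031,0],"turn": [0,0,0.138]},{"hand": 255,"travel": [-0.0035,0.031,0],"turn": [0,0,0.138]},{"hand": 255,"travel": [-0.0035,0.031,0],"turn": [0,0,0.135]}]}}

```text
t: 10.88
eef_pos: [0.4436, -0.0319, 0.1354]
tcp_rot: [1.69, 2.648, 0.0]
contact_force: [1.3, -0.3, -0.1]
opening: -0.003
grasp_force: 0.0
```

Run:
```python
from m import *
s=get_state();print(s["eef_pos"],s["contact_force"],s["tcp_rot"])
def circ(f):
    t=cv2.cvtColor(cv2.imread(f"pics/{f}.png"),6)[205:305,255:365]
    t=cv2.resize(t,None,fx=4,fy=4,interpolation=2)
    c=cv2.HoughCircles(t,cv2.HOUGH_GRADIENT,1,60,param1=120,param2=18,minRadius=22,maxRadius=34)
    return None if c is None else sorted((c[0][:,:3]/4+[255,205,0]).round(1).tolist())
for n in("side","top"):
    im=snap(n,f"pics/{n}7.png"); print(n,wheel(n),[np.round(d["pixel"],1).tolist() for d in viewer.place_of("bottle_mid",n)[:4]])
for f in("top0","top7"): print(f,circ(f))
a=cv2.imread("pics/top7.png")[190:330,210:370]; b=cv2.imread("pics/side7.png")[190:330,270:430]
cv2.imwrite("pics/m7.png",np.hstack([cv2.resize(i,None,fx=2.5,fy=2.5,interpolation=2) for i in(a,b)]))
```

```text
[ 0.44357628 -0.03193216  0.13538928] [ 1.27288859 -0.32375843 -0.09084092] [1.68960156e+00 2.64819304e+00 2.61849192e-04]
side (np.float64(-47.253293196386785), np.float64(9.208524091239587), 3) [[261.1, 252.0], [254.6, 315.9], [284.6, 204.9]]
top (np.float64(-45.63812871233769), np.float64(3.984639098554206), 4) [[224.4, 320.2], [155.0, 318.0], [162.1, 227.9], [146.1, 261.0]]
top0 [[272.9, 245.9, 7.5], [273.4, 272.9, 7.5], [291.9, 225.9, 8.1], [293.1, 291.6, 7.5], [319.1, 226.6, 8.4], [320.1, 291.4, 7.8], [337.9, 244.9, 8.4], [339.4, 270.9, 7.8]]
top7 [[272.9, 272.6, 7.6], [273.1, 245.1, 7.5], [292.1, 225.9, 7.2], [292.6, 291.4, 7.5], [318.6, 225.6, 7.8], [320.6, 291.1, 8.0], [338.4, 244.6, 7.6], [338.9, 271.6, 7.7]]
```

View pics/m7.png

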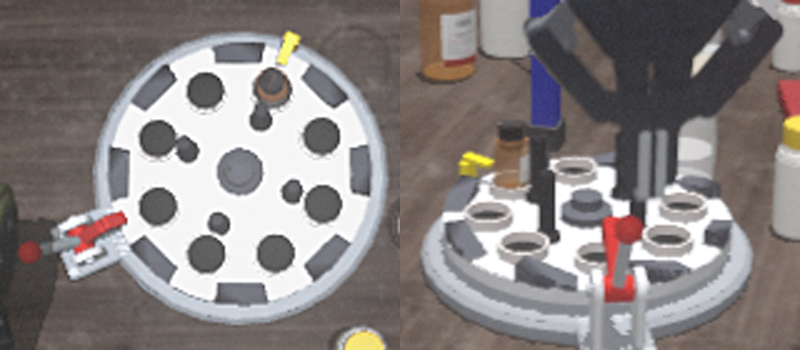

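Wheel matches the start notch grid to within 1°: the bottle (225, 319) is at the pointer and the pawl is open. Now check the sideways alignment of the finger with the ball.

Run:
```python
from h import *
k=tri([("top",(190+252/2.5,210+30/2.5)),("side",(190+230/2.5,270+228/2.5))]); print("knob",k, atz("top",(190+252/2.5,210+12),.102))
t=get_state()["eef_pos"]; print("tcp px",proj("side",t),"knob px from model",proj("side",model((.518,-.203),.404,.157,90,.102)))
for q in(k,t):
    d=np.array(q)[:2]-[.518,-.203]; c,s=np.cos(.404),np.sin(.404); print("base xy",c*d[0]+s*d[1],-s*d[0]+c*d[1])
```

```text
knob [ 0.45771347 -0.05720188  0.10134486] [ 0.45738479 -0.05736156  0.102     ]
tcp px [267.89954538 368.26867648] knob px from model [281.26656637 362.70598272]
base xy 0.0018799419315020383 0.1577593896201905
base xy -0.0013846946683557237 0.18529179701295223
```

>>> {"fn": "servo_tool", "kwargs": {"deltas": [{"hand": 255,"travel": [0.003,0.001,-0.02],"turn": [0,0,0]},{"hand": 255,"travel": [0,0,-0.022],"turn": [0,0,0]},{"hand": 255,"travel": [0.0028,-0.0064,0],"turn": [0,0,0]},{"hand": 255,"travel": [0.0028,-0.0064,0],"turn": [0,0,0]},{"hand": 255,"travel": [0.0028,-0.0064,0],"turn": [0,0,0]},{"hand": 255,"travel": [0.0028,-0.0064,0],"turn": [0,0,0]},{"hand": 255,"travel": [0.0028,-0.0064,0],"turn": [0,0,0]},{"hand": 255,"travel": [0.0028,-0.0064,0],"turn": [0,0,0]},{"hand": 255,"travel": [0.0028,-0.0064,0],"turn": [0,0,0]},{"hand": 255,"travel": [0.0028,-0.0064,0],"turn": [0,0,0]},{"hand": 255,"travel": [0,0,0],"turn": [0,0,0]}]}}

```text
t: 12.55
eef_pos: [0.4693, -0.0829, 0.0932]
tcp_rot: [-1.696, -2.645, 0.0]
contact_force: [0.6, -0.3, -0.3]
opening: -0.004
grasp_force: 0.0
```

>>> {"fn": "servo_tool", "kwargs": {"deltas": [{"hand": 255,"travel": [-0.004,0.009,0],"turn": [0,0,0]},{"hand": 255,"travel": [-0.008,0.018,0],"turn": [0,0,0]},{"hand": 255,"travel": [-0.012,0.027,0],"turn": [0,0,0]},{"hand": 255,"travel": [-0.01,0.03,0.04],"turn": [0,0,0]},{"hand": 255,"travel": [-0.02,0.04,0.04],"turn": [0,0,0]},{"hand": 255,"travel": [-0.02,0.04,0.04],"turn": [0,0,0]},{"hand": 255,"travel": [0,0,0],"turn": [0,0,0]}]}}

```text
t: 13.42
eef_pos: [0.3944, 0.0842, 0.2158]
tcp_rot: [1.687, 2.645, 0.006]
contact_force: [-0.4, 0.0, 0.2]
opening: 0.002
grasp_force: 0.0
```

Run:
```python
from m import *
s=get_state();print(s["t"],s["eef_pos"],s["contact_force"])
for n in("side","top"):
    im=snap(n,f"pics/{n}8.png"); print(n,wheel(n),[(l,np.round(viewer.place_of(l,n)[0]["pixel"]).tolist()) for l in("pawl_knob","beaker","yellow_bottle")])
a=cv2.imread("pics/top8.png")[190:350,210:400]; b=cv2.imread("pics/side8.png")[190:350,270:460]
cv2.imwrite("pics/m8.png",np.hstack([cv2.resize(i,None,fx=2.1,fy=2.1,interpolation=2) for i in(a,b)]))
```

```text
13.425 [0.39442468 0.08415545 0.21580915] [-0.40429957  0.04615633  0.1840129 ]
side (np.float64(-44.950718862379546), np.float64(2.5469456993798856), 4) [('pawl_knob', [261.0, 354.0]), ('beaker', [262.0, 383.0]), ('yellow_bottle', [278.0, 431.0])]Traceback (most recent call last):
  File "<stdin>", line 4, in <module>
IndexError: list index out of range
```

Run:
```python
import cv2,numpy as np
a=cv2.imread("pics/top8.png")[190:350,210:400]; b=cv2.imread("pics/side8.png")[190:350,270:460]
cv2.imwrite("pics/m8.png",np.hstack([cv2.resize(i,None,fx=2.1,fy=2.1,interpolation=2) for i in(a,b)]))
```

```text
(no output)
```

View pics/m8.png

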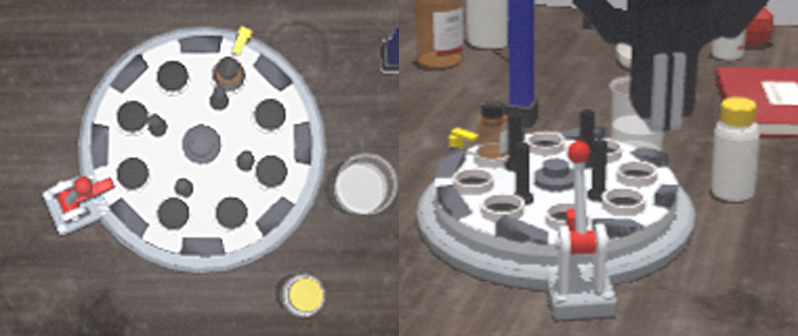

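The ball is back at side (262, 356), the same as at the start, so the pawl is fully down. The bottle is at the pointer, and the beaker and yellow-capped bottle have not moved.

```bash
python3 -c "
from rig import job; print(job.sign_off())"
```

```text
the job is handed in; nothing more can be done
None
```

Job handed in at about 13.5 s: the wheel is turned back one notch (measured about −45°), the brown bottle is at the pointer, the pawl has dropped back to its starting position, and the beaker and yellow-capped bottle look unmoved; no verdict was returned.

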